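# Press a new electrode tip into its holder on the ratchet stand, then lower the stand

## Robot

A 6-joint arm with a two-finger parallel gripper is mounted at the origin on a cart in front of the work surface, level with it; the furniture and walls round the work are solid. World frame = base frame: x ahead of the robot, y to its left, z up, the work surface at z = 0. Lengths are in mm, angles in rad, forces in N, time in s.
With the tool pointing down it reaches from about 325 to 775 mm from the base axis. Payload 5.5 kg.
Tool frame: the origin (TCP) lies where the fingers leave the gripper's body, on its centre line; the fingertips stand 80 mm ahead of it and the grasp point (between the pads) lies 61 mm ahead of it; z points along the fingers, y is the line along which they close (so a half turn about z gives the same grasp; the last joint's range is limited). The gripper opens to 88 mm and grips with 3 to 60 N. Pads are 20 mm wide; open, the fingers measure 115 mm over their backs; the gripper's body (75 mm by 178 mm) begins 61 mm behind the grasp point.
Start: joints at [1.192, 0.091, 1.231, -0, 1.82, -0.057], TCP at [189.77, 569.214, 302.631] pointing down, gripper open.
Joint ranges: [-2.87, 2.87], [-0.86, 2.18], [0.17, 2.46], [-1.51, 4.65], [0.06, 2.69], [-2.65, 2.65]. Speed limits (rad/s): [2.57, 2.57, 3.01, 3.14, 3.14, 3.14].

## Interface

Orientations are given as [roll, pitch, yaw] about the fixed x, y, z axes, in that order (R = Rz(yaw) Ry(pitch) Rx(roll)).
In Python, from rig import arm, capture, finish_job gives the robot as it stands.
- The arm moves only by the tool carry_out, never from a script. Its argument "plan" is one flat list of numbers, 5 for each row, row after row: the opening, from -1 (shut) to 1 (fully open), so that 0 is half open, then the shift along the tool's x, y, z in m, then the turn about the tool's z in degrees. In form: [grip, dx, dy, dz, turn, grip, dx, dy, dz, turn, ...]. A call has 1 to 8 rows; each row is the pose to reach, as a shift and turn from the pose commanded when the call began, along the tool's axes at that moment; what a row does not reach only later rows make up. A row lasts 1/8 s, in which the tool goes at most 62.5 mm and 10.7 degrees, less where a joint would pass 70% of its speed; a pose out of reach is approached as far as the arm can. A call with a gripper value outside its range is refused whole. The fingers move at their own pace and stop on an object; "newtons" is the grip in N (left out, the last holds). Time passes only in rows, so rows that repeat a pose let the fingers close. It gives the time, the measured TCP pose, the force, the opening and the grip force at its end, in the units of the state.
- arm.state(): the state, without advancing time (a new reading comes with each control period).
- capture(name): name is "side" or "top" or "wrist"; returns a dict with "image" (420x560x3 uint8, red, green, blue), "fovy" (degrees; the focal length in pixels is half the picture's height over the tangent of half this angle, whatever the lens; pixels are square), "cx", "cy" (the principal point, pixels), "rvec" (rotation vector, rad) and "tvec" (3), from world to camera coordinates, as OpenCV has them. Camera axes: x right, y down, z forward; pixel columns grow to the right and rows downward; lengths in mm; the calibration is good to about 2 mm. A picture is of the moment at which its call begins. There is no depth.
- finish_job(): hands the job in; it is judged then, once.
The state is a dict: "clock": time; "q": joint angles; "dq": joint speeds; "tau": joint torques, N m; "ee_pos": TCP position; "tcp_rot": TCP orientation; "wrist_force": force on the tool from outside, world axes, zero at the start; "moment": the same for the moment, N m; "finger_gap": opening from 0.0 (shut) to 1.0 (fully open); "gripper_force": force on a finger pad.
Only numpy, scipy, OpenCV 4.12 (cv2) and the standard library are available. Lean on these libraries where they do the work, as an engineer would, in place of code of your own. Each camera call takes 0.05 s, during which the arm holds its last target. There are 200 camera calls.

## Task

A new electrode tip waits in the cup of the ratchet tip stand: pull the knob up so that the toothed rail clicks past its pawl and the tip goes up into the holder, until it is pressed firmly home on the hidden stop with a force of about 16 N (never more than 20 N); hold it so for a moment and let go. Then push the release lever down and keep it down while the rail sinks right back to the bottom, leaving the tip stuck in the holder and the lever free again; be gentle with the lever and do not disturb the other things on the bench.

Things in the scene. Friction and masses are not known exactly. Their poses are not given: they have to be found in the camera images.
- knob_center (a point): Centre of the black ribbed knob on top of the steel rail: upright cylinder, 33 mm across, 30 mm high, on a 14 mm neck. Highest part of the stand (centre 205 mm above the bench with the rail down, at most 255 mm), free all round; nothing else of the stand is above 160 mm. Axes as the stand's.
- ratchet_rail (a joint): Height of the toothed rail above its lowest position, m: 0 at the bottom (start), 0.050 at its upper end. Rail, cup and knob weigh 3 N, the guides drag by 0.6 N plus 50 N per m/s. Pulled up it clicks past the pawl every 7 mm (up to 2.5 N a click) and cannot sink back past the last tooth; with the pawl held off it sinks by itself at about 50 mm/s. The hand pulls the press force plus 3 to 6 N.
- cup: Brass cup on the rail's side arm, 24 mm across, 20 mm high, origin under its centre; the tip stands in it on its nose, 3 mm above the origin. It rises with the rail and is backed by a stiff spring (8 N per mm, 6 mm of travel): once the tip is home the press force grows by 8 N for every further mm of rail.
- new_tip: The new copper electrode tip, 38 mm long, 16 mm across, standing nose down in the cup. Origin: centre of the upper end of its shank (12 mm across), which is the end that goes into the holder. The hand need not touch it.
- tip_holder: Fixed copper holder, a tube 31 mm across, over the cup. Origin: centre of its mouth (lower end), 110 mm above the bench; z up into the bore. With the rail down the shank's end is 20 mm under it. Four spring fingers in the bore drag by 3 to 7 N as the shank goes in and then hold the tip. The stop for the shank is 8 to 18 mm deep: it cannot be seen, only felt (rail 28 to 39 mm up when it touches).
- lever_pad (a point): Middle of the top of the thumb pad (26 x 24 mm) at the end of the dark steel release lever that stands out from the pawl to the -y side of the stand. 80 mm above the bench at rest. Pushed down by 10 mm it lifts the pawl out of the teeth, 18 mm is its full travel; the spring needs 1 N, and up to 8 N when the rail's load holds the pawl. It springs back up when let go.
- release_pawl: The sprung pawl with its release lever, pivoted on a level pin beside the rail; origin on the pin, 72 mm above the bench and 22.5 mm to the -y side of the rail's middle; the pad is 82.5 mm further out along -y.
- stand: The grey ratchet stand, fixed on the bench; origin on the bench surface right under the rail and the knob. Base plate 130 x 170 x 12 mm. z up; +y to the tip holder and cup (55 mm from the rail), -y to the release lever (105 mm from the rail), +x to the column behind the rail. Mind the spot-welding head, 390 mm tall, which stands at x 0.50 to 0.70, y -0.10 to 0.10.
- old_tip: A used copper electrode tip, 38 mm long, lying on the stand's base plate; leave it alone.
- spare_tip: Another copper electrode tip, 38 mm high, standing on the bench; leave it alone.
- gauge_block: Steel gauge block, 22 x 52 x 14 mm, on the bench; leave it alone.
- side_cutters: Side cutters with red handles, 132 mm long, on the bench; leave them alone.
- flat_file: Flat file with a red handle, 214 mm long, on the bench; leave it alone.

How it is judged:
By the outcome, as a careful person would: the job done as asked, in the order asked, and still so for the second after the job is handed in, with the robot touching nothing.
It also fails if it takes over 53 s, if anything falls off the work surface, if the arm or the gripper's body presses on something with over 40 N, if the wrist force passes 120 N, or if a joint passes its speed limit or range.

## Working session

There is one attempt and no reset: what is moved stays moved. The work goes in short steps, Python scripts to look and compute and a tool call to move; the robot and the scene stay as the last step left them, time stands still between calls to the robot, and variables do not carry over. Pictures are saved under pics/ and viewed, at most 10 in all, crops included, and the job is handed in when it is done.

Besides the shell and the picture viewer there is one more tool, called after "Call:" in YAML: its name, and indented under it one key for each argument. carry_out: Moves the arm, as the interface text tells. Its arguments: {"type":"object","properties":{"plan":{"type":"array"},"newtons":{"type":"number"}},"required":["plan"]}

```bash
mkdir -p pics; ls; cat > h.py <<'E'
import numpy as np, cv2
from rig import arm, capture, finish_job
def snap(n,f):
    c=capture(n); cv2.imwrite(f'pics/{f}.png',c['image'][:,:,::-1])
    np.savez(f'pics/{f}.npz',**{k:np.asarray(v) for k,v in c.items()}); return c
def load(f): return np.load(f'pics/{f}.npz')
def ray(c,u,v):
    h=c['image'].shape[0]; fl=h/2/np.tan(np.radians(float(c['fovy']))/2)
    R=cv2.Rodrigues(np.asarray(c['rvec'],float))[0]; t=np.asarray(c['tvec'],float).ravel()
    return -R.T@t, R.T@np.array([(u-c['cx'])/fl,(v-c['cy'])/fl,1.])
def atz(c,u,v,z):
    o,d=ray(c,u,v); return o+d*(z-o[2])/d[2]
def tri(l):
    A=0;b=0
    for c,u,v in l:
        o,d=ray(c,u,v); d=d/np.linalg.norm(d);P=np.eye(3)-np.outer(d,d);A=A+P;b=b+P@o
    return np.linalg.solve(A,b)
E
python3 - <<'E'
from h import *
print(arm.state())
a=snap('top','t1');b=snap('side','s1')
for c in(a,b):print(c['fovy'],c['cx'],c['cy'],ray(c,280,210))
E
```

```text
pics
{'clock': 0.0, 'q': array([ 1.19228927e+00,  9.18296639e-02,  1.23188207e+00,  4.48827399e-07,
        1.81980605e+00, -5.67349665e-02]), 'dq': array([ 0.00105236, -0.00050115, -0.00019792,  0.0005879 ,  0.00065115,
       -0.00026303]), 'tau': array([-3.59020487e-04, -4.46467173e+01, -4.06432378e+01,  6.97296672e-02,
        2.97121808e-02, -1.46343255e-04]), 'ee_pos': array([189.71533428, 569.06028404, 301.52637748]), 'tcp_rot': array([-3.13967065e+00, -1.09597638e-04,  2.81982057e+00]), 'wrist_force': array([ 0.61022461,  0.78347164, -0.54210399]), 'moment': array([-0.03157364, -0.0056068 , -0.00513586]), 'gripper_force': 0.0, 'finger_gap': 1.0002275897780344}
49.520594305353264 284.2629361691691 210.66467916881945 (array([ 293.886054  ,   87.52138551, 1377.95578872]), array([ 0.18127933,  0.00946718, -0.98343173]))
44.678782457577164 282.3262536439028 210.8228920238946 (array([  -63.04063659, -1033.60186305,   640.37461954]), array([ 0.43536667,  0.82827101, -0.35276948]))
```

View pics/t1.png

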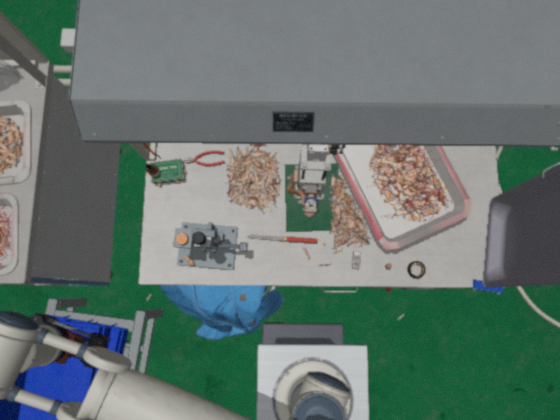

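View pics/s1.png

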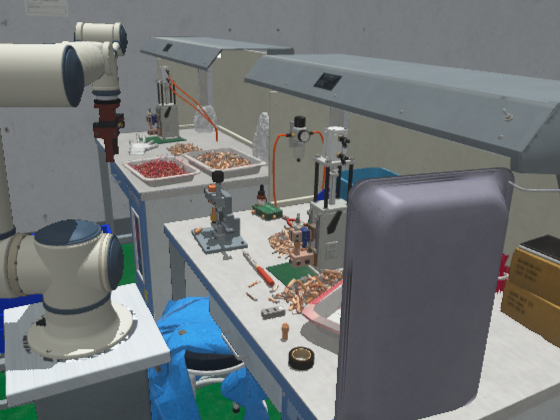

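The top view shows the stand near (205,246), with its knob at about (200,238), the orange holder at (181,239) and the lever at about (248,253). In the side view the knob is near (217,176). I'll zoom in on both.

```bash
python3 - <<'E'
from h import *
a=load('t1')['image'][215:275,165:260,::-1];b=load('s1')['image'][162:256,185:255,::-1]
A=cv2.resize(a,None,fx=5,fy=5,interpolation=2);B=cv2.resize(b,None,fx=4,fy=4,interpolation=2)
o=np.zeros((380,800,3),np.uint8);o[:300,:475]=A;o[:376,490:770]=B
cv2.imwrite('pics/z1.png',o)
E
```

```text
(no output)
```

View pics/z1.png

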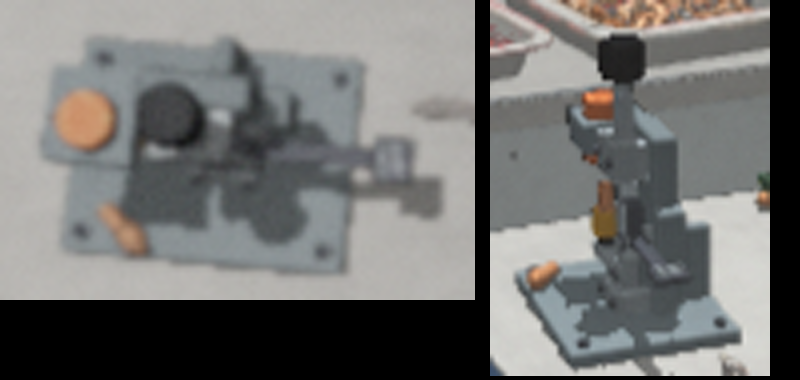

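The crop shows the knob's top at (199.4,237.4) and the lever pad at (243.6,246.6) in the top view. In the side view the knob's centre is at (218,176.5) and the pad is near (228.5+,229.5).

```bash
python3 - <<'E'
from h import *
a=load('t1');b=load('s1')
k=atz(a,199.4,237.4,220);p=atz(a,243.6,246.6,80);ho=atz(a,182,239,155)
print(k,p,ho,tri([(a,199.4,237.8),(b,218,176.5)]))
print(tri([(a,243.6,246.6),(b,185+(672-490)/4,162+271/4)]))
cs=[atz(a,165+u/5,215+v/5,12) for u,v in[(90,38),(362,60),(345,272),(62,250)]];print(np.mean(cs,0),cs)
d=k-p;print(np.linalg.norm(d[:2]),np.degrees(np.arctan2(d[1],d[0])),k-ho)
s=arm.state();print(s['ee_pos'],s['tcp_rot'])
E
```

```text
[434.54221247 304.14556501 220.        ] [426.05972973 203.035726    80.        ] [437.74731628 363.07979604 155.        ] [435.80402504 306.69297586 205.22429343]
[428.3150884  202.33352594  79.13527755]
[434.54173269 316.32716887  12.        ] [array([504.59590749, 394.65116413,  12.        ]), array([492.34210824, 229.25630383,  12.        ]), array([364.71478578, 236.09531415,  12.        ]), array([376.51412924, 405.30589336,  12.        ])]
101.46502874359615 85.20447219005926 [ -3.20510382 -58.93423104  65.        ]
[189.69919983 569.09095904 301.63090594] [-3.13983651e+00 -8.48916587e-05  2.81983683e+00]
```

Knob at about (435,305), pad at about (427,202), stand yaw about -4.5°. The heights and the 105 mm spacing are consistent with what was given. I'll move above the knob and turn the closing line to x.

Call:
carry_out:
  plan: [1,-0.03,-0.02,-0.03,10,1,-0.08,-0.04,-0.03,20,1,-0.13,-0.07,-0.03,30,1,-0.18,-0.1,-0.03,40,1,-0.23,-0.13,-0.03,50,1,-0.28,-0.15,-0.03,60,1,-0.315,-0.173,-0.03,70,1,-0.315,-0.173,-0.03,76]

```text
clock: 1.1
ee_pos: [435.6, 303.1, 331.9]
tcp_rot: [-3.141, 0.001, 1.485]
wrist_force: [0.5, 0.0, 0.1]
finger_gap: 1.003
gripper_force: 0.0
```

Call:
carry_out:
  plan: [1,0,0,0,0,1,0,0,0,0]

```text
clock: 1.35
ee_pos: [433.6, 305.8, 332.4]
tcp_rot: [-3.141, 0.0, 1.496]
wrist_force: [0.2, 0.3, -0.4]
finger_gap: 1.0
gripper_force: 0.0
```

```bash
python3 - <<'E'
from h import *
w=snap('wrist','w1');s=arm.state();print(s['clock'],s['ee_pos'],s['tcp_rot'],s['wrist_force'],s['q'])
def px(P):
    h=420;fl=210/np.tan(np.radians(w['fovy'])/2);K=np.array([[fl,0,w['cx']],[0,fl,w['cy']],[0,0,1]])
    return cv2.projectPoints(np.array([P],float),np.array(w['rvec'],float),np.array(w['tvec'],float),K,None)[0].ravel()
print(px([435,305,220]),px([427,202,80]))
E
```

```text
1.4 [433.53616068 305.90387264 332.49031919] [-3.14132734e+00  8.62913856e-05  1.49602007e+00] [-0.63726838 -0.54536705 -0.33502156] [ 5.50309293e-01 -8.73091891e-02  1.35636637e+00  8.93172502e-05
  1.87280111e+00  6.25112114e-01]
[286.44283698 242.37469286] [284.41908915 274.95182248]
```

View pics/w1.png

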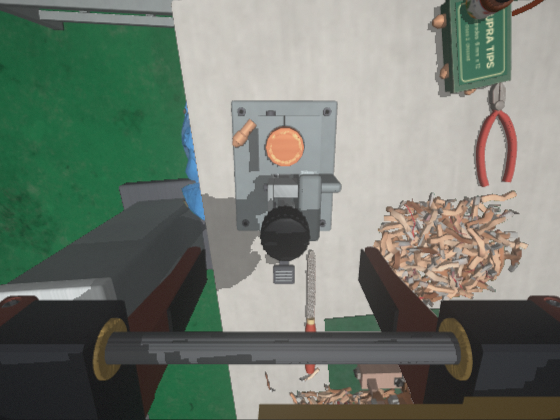

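The wrist view puts the pad at (284,274), exactly as predicted, and the knob's column at 286.5, also as predicted. I'll descend and grip.

Call:
carry_out:
  plan: [1,0,0.0015,0.03,0,1,0,0.0015,0.066,0,1,0,0.0015,0.066,0,0.2,0,0.0015,0.066,0,-0.4,0,0.0015,0.066,0,-1,0,0.0015,0.066,0,-1,0,0.0015,0.066,0,-1,0,0.0015,0.066,0]
  newtons: 40

```text
clock: 2.4
ee_pos: [435.4, 305.3, 266.8]
tcp_rot: [3.141, -0.0, 1.493]
wrist_force: [-0.4, 0.7, -0.9]
finger_gap: 0.469
gripper_force: 0.0
```

Call:
carry_out:
  plan: [-1,0,0,0,0,-1,0,0,0,0,-1,0,0,0,0]

```text
clock: 2.78
ee_pos: [435.2, 305.3, 266.7]
tcp_rot: [-3.141, 0.0, 1.493]
wrist_force: [-1.9, -0.3, 0.4]
finger_gap: 0.37
gripper_force: 40.0
```

Call:
carry_out:
  plan: [-1,0,0,-0.003,0,-1,0,0,-0.006,0,-1,0,0,-0.009,0,-1,0,0,-0.012,0,-1,0,0,-0.015,0,-1,0,0,-0.018,0,-1,0,0,-0.021,0,-1,0,0,-0.021,0]

```text
clock: 3.78
ee_pos: [435.2, 305.3, 288.4]
tcp_rot: [3.142, -0.0, 1.493]
wrist_force: [-3.7, -0.2, -2.2]
finger_gap: 0.369
gripper_force: 40.0
```

Call:
carry_out:
  plan: [-1,0,0,-0.002,0,-1,0,0,-0.004,0,-1,0,0,-0.004,0,-1,0,0,-0.004,0]

```text
clock: 4.28
ee_pos: [435.2, 305.4, 291.6]
tcp_rot: [-3.141, 0.0, 1.493]
wrist_force: [-5.0, 0.5, -5.1]
finger_gap: 0.37
gripper_force: 40.0
```

Call:
carry_out:
  plan: [-1,0,-0.0005,-0.001,0,-1,0,-0.0005,-0.001,0]

```text
clock: 4.53
ee_pos: [435.1, 305.3, 292.4]
tcp_rot: [3.141, 0.0, 1.493]
wrist_force: [-1.0, 1.2, -7.9]
finger_gap: 0.37
gripper_force: 40.0
```

Call:
carry_out:
  plan: [-1,0,0,-0.001,0,-1,0,0,-0.001,0]

```text
clock: 4.78
ee_pos: [435.1, 305.3, 293.9]
tcp_rot: [3.141, -0.0, 1.493]
wrist_force: [-0.9, 0.6, -7.0]
finger_gap: 0.371
gripper_force: 40.0
```

Call:
carry_out:
  plan: [-1,0,0,-0.001,0,-1,0,0,-0.001,0]

```text
clock: 5.03
ee_pos: [435.1, 305.3, 295.0]
tcp_rot: [3.141, -0.0, 1.493]
wrist_force: [0.5, 0.3, -6.3]
finger_gap: 0.367
gripper_force: 40.0
```

Call:
carry_out:
  plan: [-1,0,0,-0.001,0,-1,0,0,-0.001,0]

```text
clock: 5.28
ee_pos: [435.1, 305.3, 295.6]
tcp_rot: [3.141, 0.0, 1.493]
wrist_force: [1.1, 0.6, -8.5]
finger_gap: 0.37
gripper_force: 40.0
```

Call:
carry_out:
  plan: [-1,0,0,-0.001,0,-1,0,0,-0.001,0]

```text
clock: 5.52
ee_pos: [435.1, 305.4, 296.6]
tcp_rot: [3.141, 0.0, 1.493]
wrist_force: [2.1, 1.2, -9.3]
finger_gap: 0.367
gripper_force: 40.0
```

Call:
carry_out:
  plan: [-1,0,0,-0.001,0,-1,0,0,-0.001,0]

```text
clock: 5.78
ee_pos: [435.1, 305.3, 297.6]
tcp_rot: [3.141, 0.0, 1.493]
wrist_force: [2.5, 1.3, -8.9]
finger_gap: 0.369
gripper_force: 40.0
```

Call:
carry_out:
  plan: [-1,0,0,-0.001,0,-1,0,0,-0.001,0]

```text
clock: 6.02
ee_pos: [435.0, 305.3, 298.7]
tcp_rot: [3.141, -0.0, 1.493]
wrist_force: [3.9, 0.3, -9.5]
finger_gap: 0.367
gripper_force: 40.0
```

Call:
carry_out:
  plan: [-1,0,0.0003,-0.001,0,-1,0,0.0003,-0.001,0]

```text
clock: 6.28
ee_pos: [435.1, 305.4, 299.8]
tcp_rot: [-3.141, 0.0, 1.493]
wrist_force: [3.3, 0.4, -9.5]
finger_gap: 0.372
gripper_force: 40.0
```

Call:
carry_out:
  plan: [-1,0,0.0003,-0.001,0,-1,0,0.0003,-0.001,0]

```text
clock: 6.52
ee_pos: [435.2, 305.4, 301.0]
tcp_rot: [-3.141, -0.0, 1.494]
wrist_force: [-0.1, -0.3, -8.0]
finger_gap: 0.368
gripper_force: 40.0
```

Call:
carry_out:
  plan: [-1,0,0,-0.001,0,-1,0,0,-0.001,0]

```text
clock: 6.78
ee_pos: [435.2, 305.4, 301.9]
tcp_rot: [-3.141, 0.0, 1.494]
wrist_force: [-1.7, -0.2, -6.7]
finger_gap: 0.368
gripper_force: 40.0
```

Call:
carry_out:
  plan: [-1,0,0,-0.001,0,-1,0,0,-0.001,0]

```text
clock: 7.02
ee_pos: [435.2, 305.4, 302.5]
tcp_rot: [-3.141, 0.0, 1.494]
wrist_force: [-2.5, 0.0, -7.7]
finger_gap: 0.369
gripper_force: 40.0
```

Call:
carry_out:
  plan: [-1,0,0,-0.001,0,-1,0,0,-0.001,0]

```text
clock: 7.28
ee_pos: [435.3, 305.4, 303.1]
tcp_rot: [-3.14, 0.001, 1.494]
wrist_force: [-3.2, 0.5, -10.4]
finger_gap: 0.369
gripper_force: 40.0
```

Call:
carry_out:
  plan: [-1,0,0,-0.0006,0,-1,0,0,-0.0006,0]

```text
clock: 7.52
ee_pos: [435.3, 305.4, 303.4]
tcp_rot: [-3.14, 0.001, 1.494]
wrist_force: [-2.6, 1.6, -14.8]
finger_gap: 0.369
gripper_force: 40.0
```

Call:
carry_out:
  plan: [-1,0,0,-0.0005,0,-1,0,0,-0.0005,0,-1,0,0,-0.0005,0]

```text
clock: 7.9
ee_pos: [435.3, 305.4, 304.0]
tcp_rot: [-3.14, 0.001, 1.493]
wrist_force: [-3.8, 1.3, -18.2]
finger_gap: 0.37
gripper_force: 40.0
```

Call:
carry_out:
  plan: [-1,0,0,-0.0004,0,-1,0,0,-0.0004,0,-1,0,0,-0.0004,0]

```text
clock: 8.28
ee_pos: [435.3, 305.4, 304.5]
tcp_rot: [-3.14, 0.001, 1.494]
wrist_force: [-3.7, 1.4, -20.5]
finger_gap: 0.372
gripper_force: 40.0
```

```bash
python3 -c "
from h import *
for i in range(4):
  capture('wrist');s=arm.state();print(s['clock'],s['ee_pos'],s['wrist_force'])"
```

```text
8.325 [435.29628695 305.35071554 304.54457536] [ -4.64486631   2.53167842 -22.08118081]
8.375 [435.29902912 305.353734   304.5617374 ] [ -4.55477187   2.4108978  -20.67995263]
8.425 [435.29173136 305.37146058 304.60570998] [ -4.66325775   1.4586382  -22.39593804]
8.475 [435.26377661 305.37089772 304.61977728] [ -4.83124633   2.97723248 -21.63519352]
```

Pressed home: the hand force is about 21.5 N, so the press is about 16–17 N. I'll hold, then ease down onto the tooth and let go.

Call:
carry_out:
  plan: [-1,0,0,0,0,-1,0,0,0,0,-1,0,0,0,0,-1,0,0,0,0,-1,0,0,0,0,-1,0,0,0,0]

```text
clock: 9.22
ee_pos: [435.3, 305.4, 304.6]
tcp_rot: [-3.141, 0.0, 1.493]
wrist_force: [-4.9, 1.7, -22.3]
finger_gap: 0.372
gripper_force: 40.0
```

Call:
carry_out:
  plan: [-1,0,0,0.001,0,-1,0,0,0.002,0,-1,0,0,0.003,0,-1,0,0,0.003,0]

```text
clock: 9.72
ee_pos: [435.2, 305.3, 303.7]
tcp_rot: [3.141, -0.001, 1.494]
wrist_force: [-6.1, 0.9, -15.1]
finger_gap: 0.369
gripper_force: 40.0
```

Call:
carry_out:
  plan: [-1,0,0,0.001,0,-1,0,0,0.001,0,-1,0,0,0.001,0]

```text
clock: 10.1
ee_pos: [435.2, 305.3, 303.4]
tcp_rot: [3.14, -0.001, 1.493]
wrist_force: [-7.5, 0.3, -11.9]
finger_gap: 0.369
gripper_force: 40.0
```

Call:
carry_out:
  plan: [-1,0,-0.0005,0.001,0,-1,0,-0.0005,0.002,0,-1,0,-0.0005,0.002,0]

```text
clock: 10.48
ee_pos: [435.0, 305.3, 302.5]
tcp_rot: [3.138, -0.002, 1.493]
wrist_force: [-6.3, -0.9, -7.4]
finger_gap: 0.369
gripper_force: 40.0
```

Call:
carry_out:
  plan: [-1,0,0,0,0,-1,0,0,0,0,-1,0,0,0,0]

```text
clock: 10.85
ee_pos: [435.0, 305.2, 302.5]
tcp_rot: [3.138, -0.002, 1.493]
wrist_force: [-6.2, -0.7, -7.8]
finger_gap: 0.37
gripper_force: 40.0
```

Call:
carry_out:
  plan: [-1,0,-0.0005,0.0015,0,-1,0,-0.0005,0.0015,0,-1,0,-0.0005,0.0015,0]

```text
clock: 11.22
ee_pos: [434.9, 305.3, 301.0]
tcp_rot: [3.137, -0.003, 1.493]
wrist_force: [-5.2, -2.1, 3.9]
finger_gap: 0.373
gripper_force: 40.0
```

Call:
carry_out:
  plan: [-0.5,0,0,0,0,0.2,0,0,0,0,1,0,0,0,0,1,0,0,0,0,1,0,0,-0.01,0,1,0,0,-0.045,0,1,0,0,-0.06,0,1,0,0,-0.06,0]

```text
clock: 12.22
ee_pos: [434.8, 305.6, 359.2]
tcp_rot: [3.139, -0.002, 1.493]
wrist_force: [0.3, -0.6, -0.4]
finger_gap: 0.997
gripper_force: 0.0
```

```bash
python3 - <<'E'
from h import *
w=snap('wrist','w2');sd=snap('side','s2');s=arm.state();print(s['clock'],s['ee_pos'],s['tcp_rot'],s['wrist_force'])
o=np.zeros((420,800,3),np.uint8);o[:,:420]=w['image'][:,70:490,::-1]
b=sd['image'][155:256,175:265,::-1];B=cv2.resize(b,None,fx=4,fy=4,interpolation=2);o[:404,430:790]=B
cv2.imwrite('pics/z2.png',o)
h=420;fl=210/np.tan(np.radians(w['fovy'])/2);K=np.array([[fl,0,w['cx']],[0,fl,w['cy']],[0,0,1]])
print(cv2.projectPoints(np.array([[435,305.5,220],[435,305.5,255],[427,202,80]],float),np.array(w['rvec'],float),np.array(w['tvec'],float),K,None)[0].squeeze())
E
```

```text
12.325 [434.52950383 305.45455686 356.71694204] [-3.14080907e+00  5.55077324e-04  1.49335378e+00] [-0.47189562 -1.12488783 -0.30743063]
[[283.82068503 227.74969939]
 [284.24747507 246.91861049]
 [282.93294054 264.88636024]]
```

View pics/z2.png

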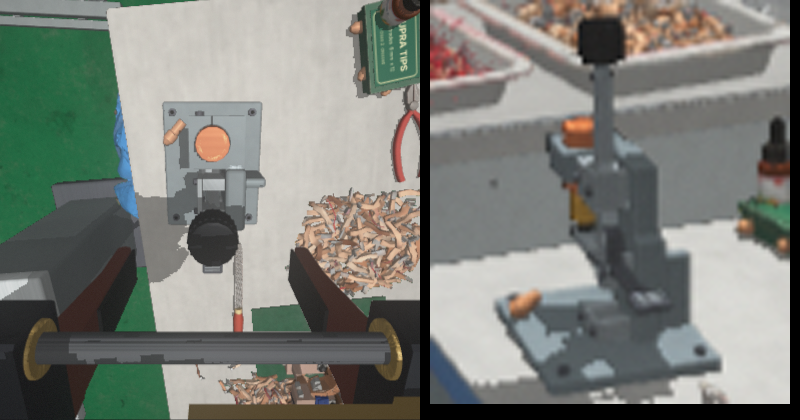

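The rail is up and held on its tooth with the cup near the holder; the pad is partly hidden behind the knob at about (282,266). Next I go over the pad with the fingers shut.

Call:
carry_out:
  plan: [-1,-0.05,0,0,0,-1,-0.1035,0,0.01,0,-1,-0.1035,0,0.06,0,-1,-0.1035,0,0.11,0,-1,-0.1035,0,0.157,0,-1,-0.1035,0,0.157,0,-1,-0.1035,0,0.157,0,-1,-0.1035,0,0.157,0]
  newtons: 10

```text
clock: 13.32
ee_pos: [427.3, 202.6, 203.4]
tcp_rot: [3.138, -0.002, 1.493]
wrist_force: [-0.3, -0.5, 0.1]
finger_gap: 0.125
gripper_force: 0.0
```

```bash
python3 - <<'E'
from h import *
w=snap('wrist','w3');s=arm.state();print(s['clock'],s['ee_pos'],s['tcp_rot'],s['wrist_force'],s['finger_gap'])
h=420;fl=210/np.tan(np.radians(w['fovy'])/2);K=np.array([[fl,0,w['cx']],[0,fl,w['cy']],[0,0,1]])
T=s['ee_pos'];print(cv2.projectPoints(np.array([T-[0,0,80],[427,202,80]],float),np.array(w['rvec'],float),np.array(w['tvec'],float),K,None)[0].squeeze())
E
```

```text
13.375 [427.2986321  202.6106853  203.14210919] [ 3.13802985e+00 -1.72365970e-03  1.49346180e+00] [ 0.43613193 -0.17211412  0.35906518] 0.08225508588145032
[[283.98886294 264.05604441]
 [283.04665032 236.47183081]]
```

View pics/w3.png

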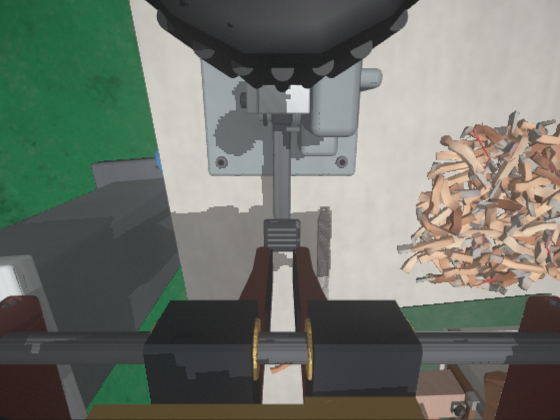

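The pad at (282,235) matches the prediction (283,236). Going down.

Call:
carry_out:
  plan: [-1,0,0,0.015,0,-1,0,0,0.03,0,-1,0,0,0.037,0,-1,0,0,0.037,0,-1,0,0,0.037,0]

```text
clock: 14.0
ee_pos: [426.6, 202.3, 163.9]
tcp_rot: [3.141, -0.0, 1.493]
wrist_force: [-0.6, 0.7, -0.0]
finger_gap: 0.006
gripper_force: 0.0
```

Call:
carry_out:
  plan: [-1,0,0,0.003,0,-1,0,0,0.006,0,-1,0,0,0.009,0,-1,0,0,0.009,0]

```text
clock: 14.5
ee_pos: [426.4, 202.2, 154.3]
tcp_rot: [-3.141, 0.0, 1.493]
wrist_force: [0.7, -0.7, -0.4]
finger_gap: 0.003
gripper_force: 0.1
```

Call:
carry_out:
  plan: [-1,0,0,0.002,0,-1,0,0,0.004,0,-1,0,0,0.004,0]

```text
clock: 14.88
ee_pos: [426.4, 202.2, 150.4]
tcp_rot: [-3.141, 0.0, 1.493]
wrist_force: [0.7, -0.3, 1.0]
finger_gap: 0.003
gripper_force: 0.4
```

Call:
carry_out:
  plan: [-1,0,0,0.002,0,-1,0,0,0.004,0,-1,0,0,0.004,0,-1,0,0,0.004,0]

```text
clock: 15.38
ee_pos: [426.5, 202.3, 146.7]
tcp_rot: [3.142, -0.0, 1.493]
wrist_force: [-1.0, 1.2, 0.6]
finger_gap: 0.006
gripper_force: 0.4
```

```bash
python3 - <<'E'
from h import *
w=snap('wrist','w4');sd=snap('side','s4');s=arm.state();print(s['clock'],s['ee_pos'],s['wrist_force'])
o=np.zeros((420,800,3),np.uint8);o[:,:420]=w['image'][:,70:490,::-1]
b=sd['image'][155:256,175:265,::-1];B=cv2.resize(b,None,fx=4,fy=4,interpolation=2);o[:404,430:790]=B
cv2.imwrite('pics/z4.png',o)
E
```

```text
15.475 [426.4826003  202.24856646 146.70229374] [-0.11491417 -0.56497313  0.04521597]
```

View pics/z4.png

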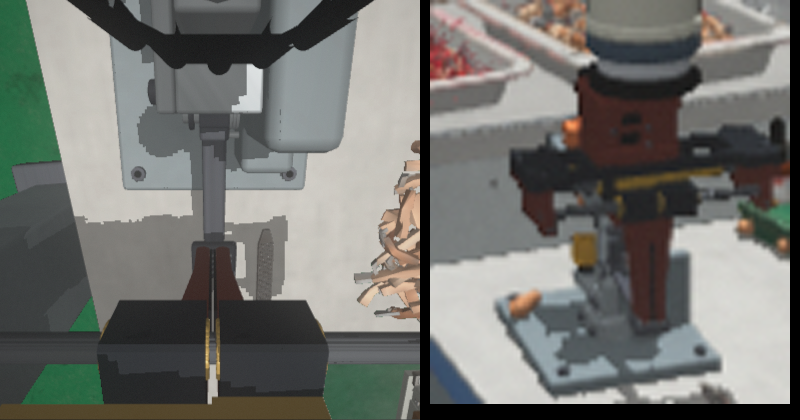

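The fingers are on the pad, pushed down 13 mm, and the cup is already lower in the side view. I'll hold it a little deeper while the rail sinks.

Call:
carry_out:
  plan: [-1,0,0,0.001,0,-1,0,0,0.001,0,-1,0,0,0.001,0,-1,0,0,0.001,0,-1,0,0,0.001,0,-1,0,0,0.001,0,-1,0,0,0.001,0,-1,0,0,0.001,0]

```text
clock: 16.48
ee_pos: [426.5, 202.2, 145.6]
tcp_rot: [3.142, -0.0, 1.493]
wrist_force: [-0.1, -0.7, 0.3]
finger_gap: 0.004
gripper_force: 0.4
```

Call:
carry_out:
  plan: [-1,0,0,0,0,-1,0,0,0,0,-1,0,0,0,0,-1,0,0,0,0,-1,0,0,0,0,-1,0,0,0,0]

```text
clock: 17.23
ee_pos: [426.5, 202.2, 145.6]
tcp_rot: [3.142, -0.0, 1.493]
wrist_force: [-0.5, -0.2, 1.4]
finger_gap: 0.004
gripper_force: 0.4
```

```bash
python3 - <<'E'
from h import *
sd=snap('side','s5');s=arm.state();print(s['clock'],s['ee_pos'],s['wrist_force'])
f=lambda n:cv2.resize(load(n)['image'][162:256,205:240,::-1],None,fx=6,fy=6,interpolation=2)
o=np.hstack([f('s1'),f('s2'),f('s5')]);print(o.shape);cv2.imwrite('pics/z5.png',o)
E
```

```text
17.275 [426.48085281 202.23858546 145.64790505] [-0.16106507 -0.05099556  0.15705933]
(564, 630, 3)
```

View pics/z5.png

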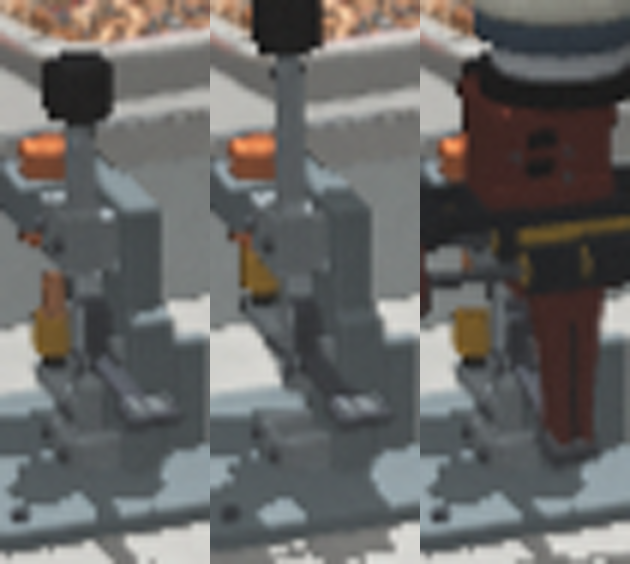

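The cup is back at its starting height (crop rows 305–360, as at the start) and empty. I'll release the lever slowly and lift clear.

Call:
carry_out:
  plan: [-1,0,0,-0.005,0,-1,0,0,-0.01,0,-1,0,0,-0.015,0,-1,0,0,-0.02,0,-1,0,0,-0.05,0,-1,0,0,-0.1,0,-1,0,0,-0.15,0,-1,-0.03,0,-0.18,0]

```text
clock: 18.27
ee_pos: [424.2, 172.9, 328.5]
tcp_rot: [3.139, -0.001, 1.496]
wrist_force: [1.3, -0.5, -0.3]
finger_gap: 0.008
gripper_force: 0.0
```

Call:
carry_out:
  plan: [-1,-0.05,0,0,0,-1,-0.1,0,0,0,-1,-0.1,0,0,0,-1,-0.1,0,0,0]

```text
clock: 18.77
ee_pos: [416.4, 72.9, 325.7]
tcp_rot: [3.141, -0.001, 1.493]
wrist_force: [-0.1, -0.1, -1.0]
finger_gap: 0.005
gripper_force: 0.0
```

```bash
python3 - <<'E'
from h import *
sd=snap('side','s6');t=snap('top','t6');s=arm.state();print(s['clock'],s['ee_pos'],s['wrist_force'])
f=lambda n:cv2.resize(load(n)['image'][162:256,200:245,::-1],None,fx=6,fy=6,interpolation=2)
o=np.hstack([f('s1'),f('s6')]);print(o.shape);cv2.imwrite('pics/z6.png',o)
E
```

```text
18.875 [416.45426758  73.52394917 325.58527287] [ 0.36738909 -0.1473919  -0.57106851]
(564, 540, 3)
```

View pics/z6.png

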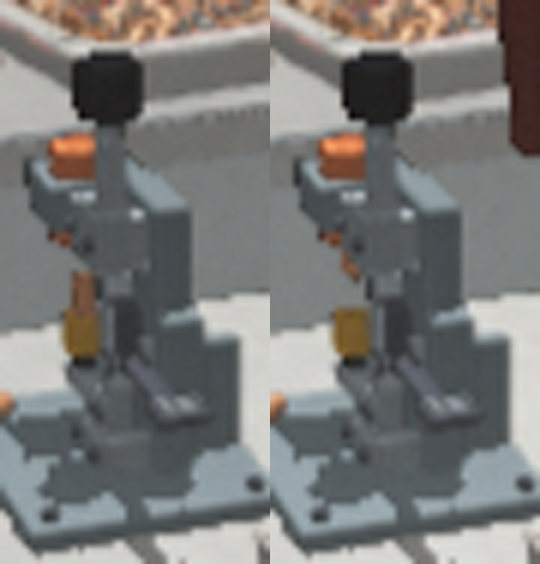

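The knob and cup are back at the bottom, the cup is empty with the tip hanging from the holder (crop (352,262)), and the lever is back at rest. I'm handing the job in.

```bash
python3 -c "
from rig import finish_job
print(finish_job())"
```

```text
the job is handed in; nothing more can be done
None
```

The job is handed in at about 19 s: the tip was pressed home at an estimated 16–17 N (judged from a wrist pull of about 21.5 N) and stayed in the holder, the rail is back at the bottom, and the lever is free.

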